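Set up the desk speaker on its plinth

TASK

Push the square stone plinth flat across the desk, all the way into the inner corner of the L-shaped wooden organiser so that it sits flush against both inner faces. Then stand the black speaker upright in the middle of the plinth with its heavy end down (the ends look alike, so lift it to feel which one is heavy), set it down gently and let go. Never lift the plinth, and leave everything else on the desk where it is.

Things in the scene. Friction and masses are not known exactly. Their poses are not given: they have to be found in the camera images.
- organiser: fixed L-shaped wooden organiser, 55 mm high plus up to 12 mm of papers on top. Origin at desk level in the inner corner of the L. Back block: its x 0 to 90 mm, y -240 to 90 mm, inner face the plane x = 0. Wing: its y 0 to 90 mm, x -160 to 0 mm, inner face the plane y = 0. Open towards its -x (roughly to the robot) and its -y.
- plinth_center (a point): centre, 9 mm over the desk, of the loose stone plinth: a plain square slab 120 x 120 x 18 mm, x and y square to its sides, z up. Home in the corner, its centre is at x = -60, y = -60 mm of the organiser's frame.
- plinth: the same stone plinth; origin at the centre of its underside. 0.46 to 0.7 kg, too wide to grasp; it slides flat on the desk when pushed with a few N.
- speaker_center (a point): centre of the loose black column speaker: a box 150 mm long (its own x) of 56 x 56 mm section, with two round drivers on one long face (its own z). It starts lying drivers up, centre 28 mm over the desk; standing on the plinth its centre is 93 mm over the desk.
- speaker: the same speaker, same axes; origin 28 mm below the centre as it lies. 0.55 to 0.75 kg. Both ends look the same, but ballast in one end puts the centre of mass about 30 mm from the middle towards it; it is not always the same end. Lifted near the middle, the heavy end sags or loads the wrist.
- mug: bystander, to be left alone: white mug, 80 mm across, 90 mm tall; origin at the centre of its underside
- mouse: bystander, to be left alone: black computer mouse, 105 x 60 x 35 mm; origin at the centre of its underside
- notepad: bystander, to be left alone: flat spiral notepad, 148 x 105 x 14 mm; origin at the centre of its underside
- phone: bystander, to be left alone: black phone lying flat, 150 x 73 x 9 mm; origin at the centre of its underside
- pen_pot: bystander, to be left alone: dark round pen pot, 80 mm across, 95 mm tall, pens to 145 mm; origin at the centre of its underside
- stapler: bystander, to be left alone: black stapler, 130 x 36 x 47 mm; origin at the centre of its underside
Not all that is in view belongs to the job. What is shaped like the speaker but yellow is not meant.

How it is judged (in metres and radians):
On the way, in this order (a step that is already met when the one before it is completed fails the run):
1. the plinth is home in the corner, with the speaker not yet on it (x of plinth_center in the frame of organiser between -0.065 and -0.056 m and y of plinth_center in the frame of organiser between -0.065 and -0.056 m and height (world z) of plinth_center below 0.012 m and linear speed of plinth below 0.01 m/s and (angle between the x axis of plinth_center and the x axis of organiser, either way round below 0.05 rad or angle between the x axis of plinth_center and the y axis of organiser, either way round below 0.05 rad) and horizontal distance between speaker_center and plinth_center above 0.1 m), for 0.2 s.
2. the speaker stands on the plinth, heavy end down (angle between the x axis of speaker_center and the z axis of organiser, either way round below 0.06 rad and height (world z) of ballast below 0.06 m and horizontal distance between speaker_center and plinth_center below 0.025 m and height (world z) of speaker_center between 0.088 and 0.098 m and linear speed of speaker below 0.01 m/s and angular speed of speaker below 0.05 rad/s), for 0.2 s.
At the end, for the whole second after the job is handed in: The plinth lies flat on the desk in the inner corner of the organiser, at most 5 mm from either inner face and square to them within 0.05 rad; the speaker stands on it upright within 0.06 rad, heavy end down, within 25 mm of the plinth's centre; both at rest and released (all of step 2 and x of plinth_center in the frame of organiser between -0.065 and -0.056 m and y of plinth_center in the frame of organiser between -0.065 and -0.056 m and height (world z) of plinth_center below 0.012 m and linear speed of plinth below 0.01 m/s and (angle between the x axis of plinth_center and the x axis of organiser, either way round below 0.05 rad or angle between the x axis of plinth_center and the y axis of organiser, either way round below 0.05 rad)); the robot touches nothing.
It fails at once if a bystander is moved by more than 30 mm (distance of any of mug, mouse, notepad, phone, pen_pot, stapler from where it was at the start of the episode above 0.03 m).
It fails at once if the plinth is lifted or tipped (its centre more than 10 mm up) (height (world z) of plinth_center above 0.019 m).
It fails at once if the speaker is dropped or banged onto the plinth (over 60 N) (contact force between speaker and plinth above 60 N).
It also fails if it takes over 72 s, if anything falls off the work surface, if the arm or the gripper's body presses on something with over 40 N, if the wrist force passes 120 N, or if a joint passes its speed limit or range.

ROBOT

A 6-joint arm with a two-finger parallel gripper is mounted at the origin on the work surface. World frame = base frame: x ahead of the robot, y to its left, z up, the work surface at z = 0. Lengths are in mm, angles in degrees, forces in N, time in s.
With the tool pointing down it reaches from about 300 to 850 mm from the base axis. Payload 4.2 kg.
Tool frame: the origin (TCP) lies on the centre line of the jaws, within the pads' length; the fingertips stand 11 mm ahead of it and the grasp point (between the pads) lies 8 mm behind it; z points along the fingers, y is the line along which they close (so a half turn about z gives the same grasp; the last joint's range is limited). The gripper opens to 91 mm and grips with 3 to 60 N. Pads are 32 mm wide; open, the fingers measure 118 mm over their backs; the gripper's body (76 mm by 178 mm) begins 60 mm behind the grasp point.
Start: joints at [-71.276, 18.312, 89.639, -0, 72.044, -1.146], TCP at [195.44, -540.782, 224.976] pointing down, gripper open.
Joint ranges: [-177.97, 177.97], [-48.28, 115.42], [12.27, 149.76], [-77.06, 257.06], [2.81, 150.46], [-146.56, 146.56]. Speed limits (degrees/s): [147.25, 147.25, 180, 180, 180, 180].

INTERFACE

Orientations are given as [roll, pitch, yaw] about the fixed x, y, z axes, in that order (R = Rz(yaw) Ry(pitch) Rx(roll)).
In Python, from workcell import env, grab_frame, camera_model, models gives the robot as it stands.
- The arm moves only by the shell command python3 -m crank 'ROWS' [FORCE]. ROWS is text: rows parted by semicolons, each of 7 numbers parted by spaces: the closure, from -1 (fully open) to 1 (shut), so that 0 is half open, then the shift along the tool's x, y, z in mm, then the turn, a rotation vector about the tool's x, y, z in degrees. A call has 1 to 10 rows; each row shifts and turns the commanded pose from where the row before left it, along the tool's axes as they then stand; what a row does not reach is not made up. A row lasts 1/8 s, in which the tool goes at most 62.5 mm and 10.7 degrees, less where a joint would pass 70% of its speed; a pose out of reach is approached as far as the arm can. A call is refused whole if a number of a shift passes 62.5 or a number of a turn 10.7, either way. A call with a gripper value outside its range is refused whole. The fingers move at their own pace and stop on an object; FORCE is the grip in N (left out, the last holds). Time passes only in rows, so rows that do not move let the fingers close. It gives the time, the measured TCP pose, the force, the opening and the grip force at its end, in the units of the state.
- env.state(): the state, without advancing time (a new reading comes with each control period).
- grab_frame(name): name is "side" or "top"; returns the picture (420x560x3 uint8, blue, green, red); there is no depth.
- camera_model(name): a dict with "K" (3x3 intrinsics, pixels), "R" (3x3) and "t" (3): a world point X has camera coordinates R X + t. Camera axes: x right, y down, z forward; pixel columns grow to the right and rows downward; lengths in mm; the calibration is good to about 2 mm. A picture is of the moment at which its call begins. camera_model takes no time and is no camera call.
- env.job_done(): hands the job in; it is judged then, once.
Trained networks look in the newest picture that a camera, given by its name, has taken for a name from the list of things; names that differ only in an ending like _2 or _b are one class to them, and where a whole thing is asked for, a point or a joint stands for the part that bears it (a point fixed in the world has none). Each returns a list of dicts, best first, with "p" (0 to 1); they miss things now and then, are a little off and sometimes report something else, mostly with a low value. They report only what shows in the picture. A call takes as long as a camera call. They do not tell look-alikes from the thing itself.
- models.search_frame(name, camera): "point" ([x, y, z] in mm, in world coordinates, good to about 4 mm: the middle of the surface that is visible of it).
The state is a dict: "time_s": time; "qpos": joint angles; "qvel": joint speeds; "effort": joint torques, N m; "ee_pos": TCP position; "ee_rot": TCP orientation; "force": force on the tool from outside, world axes, zero at the start; "torque": the same for the moment, N m; "gripper_width": finger opening in mm; "gripper_force": force on a finger pad.
Only numpy, scipy, OpenCV 4.12 (cv2) and the standard library are available. Lean on these libraries where they do the work, as an engineer would, in place of code of your own. Each camera call takes 0.05 s, during which the arm holds its last target. There are 200 camera calls.

## Working session

There is one attempt and no reset: what is moved stays moved. The work goes in short steps, Python scripts to look and compute and a shell command to move; the robot and the scene stay as the last step left them, time stands still between calls to the robot, and variables do not carry over. Pictures are saved under pics/ and viewed, at most 10 in all, crops included, and the job is handed in when it is done.

```bash
ls; mkdir -p pics; python3 - <<'E'
from workcell import env, grab_frame, camera_model, models
import cv2, numpy as np
for c in ["top","side"]:
    f=grab_frame(c); cv2.imwrite(f"pics/{c}0.png",f)
    m=camera_model(c); print(c,np.round(m["K"],1).tolist(),np.round(-m["R"].T@m["t"]).tolist(), np.round(m["R"],3).tolist())
    for n in ["plinth","speaker","organiser","mug","mouse","notepad","phone","pen_pot","stapler"]:
        print(n,[(np.round(d["point"]).tolist(),round(d["p"],2)) for d in models.search_frame(n,c)][:3])
print(env.state())
E
```

```text
pics
top [[411.8, 0.0, 279.6], [0.0, 411.8, 204.1], [0.0, 0.0, 1.0]] [397.0, -3.0, 1323.0] [[-0.025, -1.0, 0.013], [-0.995, 0.023, -0.096], [0.095, -0.015, -0.995]]
plinth [([531.0, -130.0, 18.0], 0.67), ([704.0, 152.0, 54.0], 0.59), ([558.0, -355.0, 60.0], 0.57)]
speaker [([476.0, -503.0, 53.0], 0.91), ([340.0, 18.0, 56.0], 0.78), ([557.0, -353.0, 55.0], 0.74)]
organiser [([704.0, 153.0, 54.0], 0.66)]
mug [([702.0, -231.0, 32.0], 0.98)]
mouse [([377.0, -200.0, 34.0], 0.58)]
notepad [([608.0, 459.0, 17.0], 0.64)]
phone [([316.0, 228.0, 10.0], 0.78)]
pen_pot [([426.0, 428.0, 58.0], 0.81), ([554.0, -358.0, 56.0], 0.47)]
stapler [([313.0, -382.0, 48.0], 0.69)]
side [[507.1, 0.0, 272.5], [0.0, 507.1, 203.1], [0.0, 0.0, 1.0]] [-467.0, 1054.0, 897.0] [[-0.736, -0.676, -0.015], [-0.325, 0.372, -0.869], [0.594, -0.635, -0.494]]
plinth [([524.0, -116.0, 18.0], 0.64)]
speaker [([495.0, -470.0, 44.0], 0.91), ([549.0, -338.0, 38.0], 0.8), ([336.0, 29.0, 46.0], 0.69)]
organiser [([693.0, 105.0, 53.0], 0.66), ([520.0, -116.0, 18.0], 0.23)]
mug [([689.0, -204.0, 58.0], 0.88)]
mouse [([362.0, -188.0
[... 205 characters left out ...]
0, -380.0, 23.0], 0.44)]
{'time_s': 1.0, 'qpos': array([-7.12767201e+01,  1.83108389e+01,  8.96389458e+01,  1.05151340e-03,
        7.20432251e+01, -1.14566687e+00]), 'qvel': array([ 0.01219537, -0.07020822,  0.02377288, -0.07410516,  0.01543017,
        0.03417404]), 'effort': array([ 1.43079120e-03, -4.12353230e+01, -2.32231522e+01,  7.29222572e-02,
        3.76230455e-02, -2.34750979e-05]), 'ee_pos': array([ 195.43964506, -540.78652217,  224.98694091]), 'ee_rot': array([ 1.79992991e+02, -8.60370328e-04,  1.98686227e+01]), 'force': array([-0.08116886,  1.28267242,  0.12518871]), 'torque': array([0.03041108, 0.05365331, 0.00393986]), 'gripper_force': 0.0, 'gripper_width': 91.09831179149812}
```

View pics/top0.png

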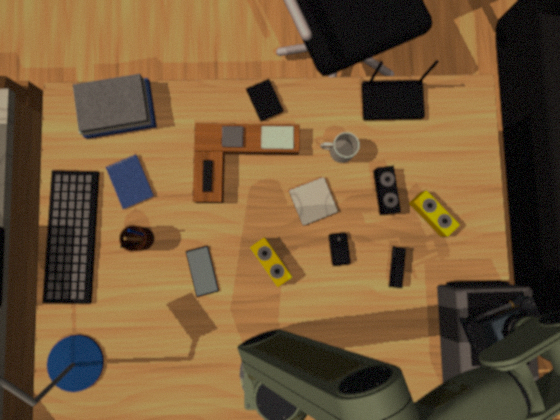

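View pics/side0.png

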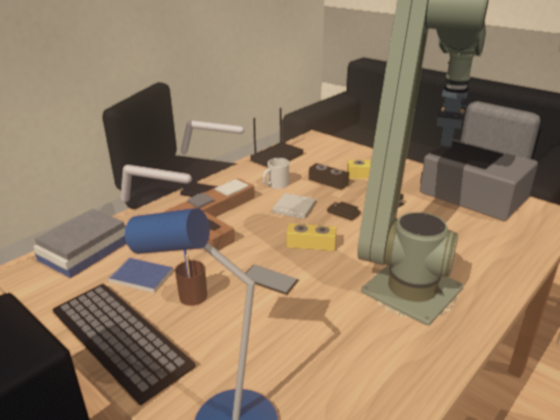

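The black speaker-shaped box at top (387,190) is the one meant. The look-alikes at (436,213) and (271,262) are yellow. The plinth is at (314,200) and the organiser's inner corner is near (224,153). I'll confirm in an enlarged crop.

```bash
python3 - <<'E'
import cv2
f=cv2.imread("pics/top0.png")[112:242,186:464]
f=cv2.resize(f,None,fx=2.85,fy=4,interpolation=cv2.INTER_CUBIC) if 0 else cv2.resize(f,None,fx=2.85,fy=2.85,interpolation=cv2.INTER_CUBIC)
f=cv2.convertScaleAbs(f,alpha=1.5)
cv2.imwrite("pics/crop1.png",f);print(f.shape)
E
```

```text
(370, 792, 3)
```

View pics/crop1.png

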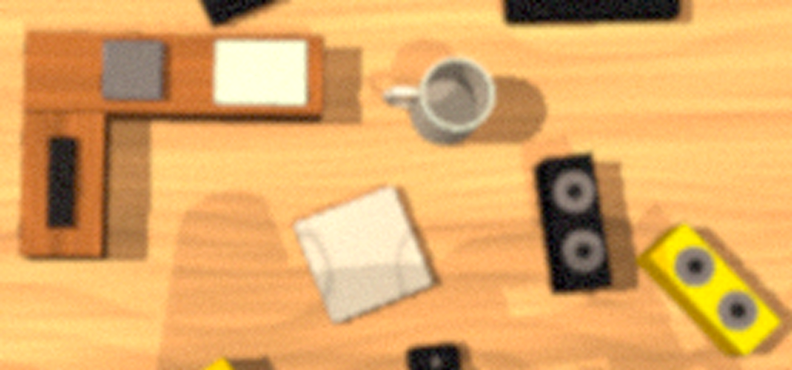

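```bash
cat > h.py <<'E'
from workcell import env, grab_frame, camera_model, models
import cv2, numpy as np
from scipy.optimize import least_squares
def ray(c,p,z):
    m=camera_model(c); R=np.array(m["R"]);t=np.array(m["t"]).ravel()
    d=R.T@np.linalg.inv(m["K"])@[p[0],p[1],1]; C=-R.T@t
    return C+d*(z-C[2])/d[2]
def fit(local,pts,g):
    f=lambda q:((np.array([[np.cos(q[2]),-np.sin(q[2])],[np.sin(q[2]),np.cos(q[2])]])@np.array(local).T).T+q[:2]-pts).ravel()
    r=least_squares(f,g); return np.r_[r.x[:2],np.degrees(r.x[2])], np.sqrt(np.mean(r.fun**2))
def rows(c,P,z): return np.array([ray(c,p,z)[:2] for p in P])
E
python3 - <<'E'
from h import *
o=lambda P:[((a+.5)/2.85-.5+186,(b+.5)/2.85-.5+112) for a,b in P]
O=rows("top",o([(105,113),(322,118),(323,37),(25,33),(22,256),(102,256)]),55)
print(O.round(),fit([(0,0),(0,-240),(90,-240),(90,90),(-160,90),(-160,0)],O,[660,120,0]))
P=rows("top",o([(296,223),(392,186),(436,283),(338,320)]),18)
print(P.round(),fit([(60,60),(60,-60),(-60,-60),(-60,60)],P,[530,-120,.3]))
S=rows("top",o([(540,162),(592,155),(609,285),(553,292)]),56)
print(S.round(),fit([(75,28),(75,-28),(-75,-28),(-75,28)],S,[550,-350,.1]))
E
```

```text
[[689. 152.]
 [678. -86.]
 [769. -90.]
 [781. 239.]
 [533. 244.]
 [531. 157.]] (array([688.6499929 , 152.02938253,  -2.00018506]), np.float64(1.7131848273998416))
[[ 567.  -56.]
 [ 607. -165.]
 [ 496. -210.]
 [ 457.  -99.]] (array([ 531.91655754, -132.54879367,   20.8102209 ]), np.float64(1.77849339720979))
[[ 624. -324.]
 [ 630. -381.]
 [ 487. -393.]
 [ 480. -331.]] (array([ 555.2361662 , -357.1810795 ,    4.04361916]), np.float64(2.818965950795029))
```

The crop shows black drivers-up speaker at crop (575,222), i.e. top (387,190), with the white plinth at crop (366,253) and the organiser's inner corner at crop (105,113). The fits are organiser (689,152, −2°), plinth (532,−132, 20.8°) and speaker (555,−357, 4°). First I'll move behind the plinth's −y face, with the tool x axis along the push direction.

```bash
python3 -m crank '-1 49.3 -19.8 0 0 0 0;-1 49.3 -19.8 0 0 0 0;-1 49.3 -19.8 0 0 0 0;-1 49.3 -19.8 0 0 0 0;-1 49.3 -19.8 0 0 0 0;-1 49.3 -19.8 0 0 0 0;-1 49.3 -19.8 0 0 0 0;-1 49.3 -19.8 0 0 0 0;-1 49.3 -19.8 0 0 0 0'
python3 -m crank '-1 0 0 0 0 0 -10.1;-1 0 0 0 0 0 -10.1;-1 0 0 0 0 0 -10.1;-1 0 0 0 0 0 -10.1;-1 0 0 0 0 0 -10.1;-1 0 0 0 0 0 -10.1;-1 0 0 0 0 0 -10.1;-1 0 0 0 0 0 -10.1;-1 0 0 0 0 0 -10.1;-1 0 0 0 0 0 0'
```

```text
time_s: 2.12
ee_pos: [553.4, -221.1, 225.1]
ee_rot: [180.0, -0.0, 19.9]
force: [0.4, -0.5, -0.6]
gripper_width: 91.2
gripper_force: 0.0
time_s: 3.38
ee_pos: [552.1, -222.4, 224.9]
ee_rot: [-180.0, 0.0, 110.6]
force: [-0.4, 0.3, 0.0]
gripper_width: 91.1
gripper_force: 0.0
```

```bash
python3 -m crank '-1 0 0 51.5 0 0 0;-1 0 0 51.5 0 0 0;-1 0 0 51.5 0 0 0;-1 0 0 51.5 0 0 0;-1 0 0 0 0 0 0;-1 7 0 0 0 0 0;-1 8 0 0 0 0 0;-1 8 0 0 0 0 0'
python3 -m crank '-1 8 0 0 0 0 1.5;-1 8 0 0 0 0 1.5;-1 8 0 0 0 0 1.5;-1 8 0 0 0 0 1.5;-1 8 0 0 0 0 1.5;-1 8 0 0 0 0 1.5;-1 8 0 0 0 0 1.5;-1 8 0 0 0 0 1.5'
python3 - <<'E'
from h import *
f=grab_frame("top"); cv2.imwrite("pics/t2.png",f)
c=cv2.resize(f[100:260,180:380],None,fx=4,fy=3.75*4/3.75,interpolation=cv2.INTER_CUBIC)[:600]
cv2.imwrite("pics/t2c.png",cv2.convertScaleAbs(c,alpha=1.4))
E
```

```text
time_s: 4.38
ee_pos: [545.6, -201.3, 20.9]
ee_rot: [179.8, 0.2, 110.8]
force: [2.1, -3.2, 0.7]
gripper_width: 91.2
gripper_force: 1.8
time_s: 5.38
ee_pos: [525.0, -138.7, 18.2]
ee_rot: [-179.8, -0.1, 98.7]
force: [-0.2, -3.4, 0.9]
gripper_width: 91.2
gripper_force: 2.1
```

View pics/t2c.png

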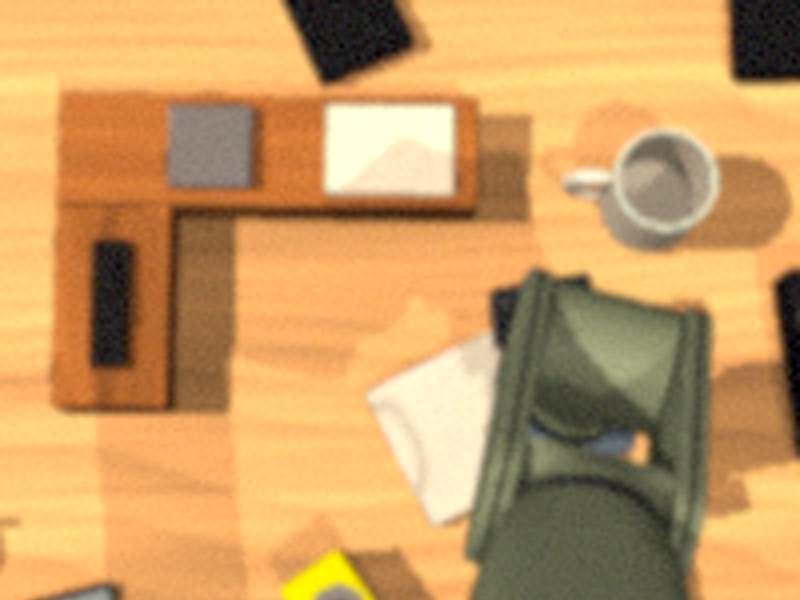

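The plinth's left corners show at crop (368,398) and (437,522). It has yawed to about 29°, so only the +x finger was pushing and the other one was off the corner. I'll back off and re-approach with narrower fingers.

```bash
python3 - <<'E'
from h import *
o=lambda P:[((a+.5)/4-.5+180,(b+.5)/4-.5+100) for a,b in P]
P=rows("top",o([(368,398),(437,522)]),18)
print(P, fit([(60,60),(-60,60)],P,[530,-100,.4]))
E
```

```text
[[539.04544734   2.29421802]
 [439.07204955 -50.06024114]] (array([516.89392522, -77.03564964,  27.64032363]), np.float64(2.5270496389656003))
```

```bash
python3 -m crank '-1 -20 0 0 0 0 0;-1 -20 0 0 0 0 0;-.5 0 0 0 0 0 -9.45;-.5 0 0 0 0 0 -9.45;-.5 4 17 0 0 0 0;-.5 4 17 0 0 0 0;-.5 0 0 0 0 0 0'
python3 -m crank '-.5 8 0 0 0 0 0;-.5 8 0 0 0 0 0;-.5 8 0 0 0 0 0;-.5 8 0 0 0 0 1.6;-.5 8 0 0 0 0 1.6;-.5 8 0 0 0 0 1.6;-.5 8 0 0 0 0 1.6;-.5 8 0 0 0 0 1.6'
python3 - <<'E'
from h import *
f=grab_frame("top"); cv2.imwrite("pics/t3.png",f)
c=cv2.resize(f[100:250,180:380],None,fx=4,fy=4,interpolation=cv2.INTER_CUBIC)
cv2.imwrite("pics/t3c.png",cv2.convertScaleAbs(c,alpha=1.4))
E
```

```text
time_s: 6.3
ee_pos: [561.0, -155.1, 18.9]
ee_rot: [180.0, 0.0, 117.7]
force: [1.0, 1.0, 0.5]
gripper_width: 68.3
gripper_force: 0.0
time_s: 7.3
ee_pos: [531.2, -98.4, 19.1]
ee_rot: [-180.0, 0.1, 109.7]
force: [0.5, -2.1, -0.0]
gripper_width: 68.7
gripper_force: 1.4
```

View pics/t3c.png

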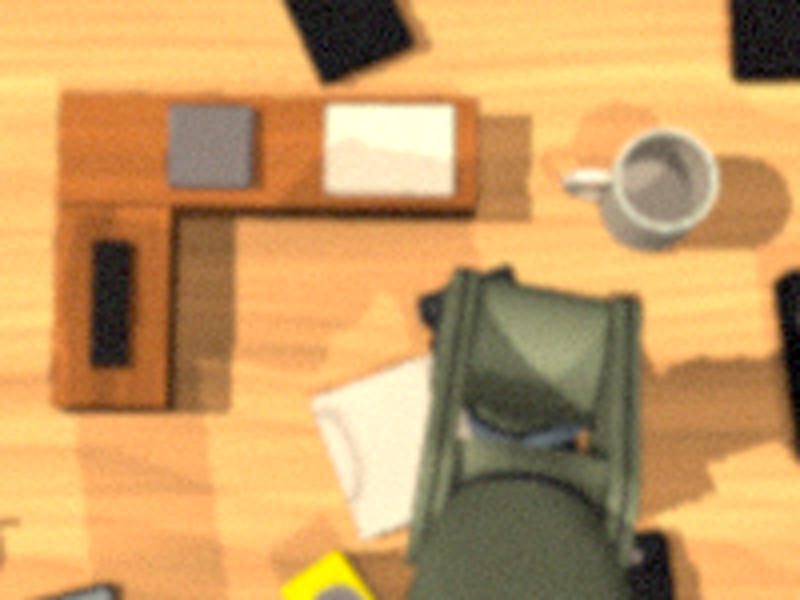

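The plinth's left corners are now at crop (315,402) and (365,537), so yaw is about 20°. It follows the two fingers, so I'll continue the arc.

```bash
python3 -m crank '-.5 8 0 0 0 0 1.67;-.5 8 0 0 0 0 1.67;-.5 8 0 0 0 0 1.67;-.5 8 0 0 0 0 1.67;-.5 8 0 0 0 0 1.67;-.5 8 0 0 0 0 1.67;-.5 8 0 0 0 0 1.67'
python3 -m crank '-.5 8 0 0 0 0 1.67;-.5 8 0 0 0 0 1.67;-.5 8 0 0 0 0 1.67;-.5 8 0 0 0 0 1.67;-.5 8 0 0 0 0 1.67;-.5 8 0 0 0 0 1.67;-.5 0 0 0 0 0 0'
python3 -m crank '-.5 -30 0 0 0 0 0;0.34 0 0 -50 0 0 0;0.34 -30 -50 0 0 0 0;0.34 -30 -50 0 0 0 0;0.34 0 0 0 0 0 0'
python3 - <<'E'
from h import *
f=grab_frame("top"); cv2.imwrite("pics/t4.png",f)
hsv=cv2.cvtColor(f,cv2.COLOR_BGR2HSV)
m=((hsv[...,1]<70)&(hsv[...,2]>110)).astype(np.uint8); m[:155]=0;m[260:]=0;m[:,:225]=0;m[:,330:]=0
n,l,s,c=cv2.connectedComponentsWithStats(m);
for i in range(1,n):
    if s[i,4]>100:
        r=cv2.minAreaRect(np.argwhere(l==i)[:,::-1].astype(np.float32)); print(s[i],r, rows("top",cv2.boxPoints(r),18).round().tolist())
y=((hsv[...,1]>180)&(hsv[...,0]>22)&(hsv[...,0]<35)&(hsv[...,2]>90)).astype(np.uint8);y[:,:230]=0;y[:,320:]=0
r=cv2.minAreaRect(np.argwhere(y>0)[:,::-1].astype(np.float32)); print(r,rows("top",cv2.boxPoints(r),56).round().tolist())
c=cv2.resize(f[100:250,180:380],None,fx=4,fy=4,interpolation=cv2.INTER_CUBIC)
cv2.imwrite("pics/t4c.png",cv2.convertScaleAbs(c,alpha=1.4))
print(models.search_frame("plinth","top")[:1],models.search_frame("plinth","side")[:1])
E
```

```text
time_s: 8.22
ee_pos: [516.8, -44.6, 19.1]
ee_rot: [-179.9, 0.1, 98.0]
force: [-0.4, -3.3, 0.5]
gripper_width: 68.7
gripper_force: 1.7
time_s: 9.1
ee_pos: [513.7, 3.9, 19.0]
ee_rot: [-180.0, -0.0, 88.0]
force: [-0.5, 0.3, -0.5]
gripper_width: 68.5
gripper_force: 0.0
time_s: 9.72
ee_pos: [406.6, -83.3, 68.7]
ee_rot: [-179.8, -0.0, 87.8]
force: [0.3, 1.6, -0.1]
gripper_width: 31.8
gripper_force: 0.0
[ 229  190   38   37 1289] ((247.5, 208.0), (36.0, 37.0), 90.0) [[571.0, 138.0], [569.0, 20.0], [454.0, 22.0], [457.0, 139.0]]
[304 235  22  12 138] ((314.12994384765625, 241.08999633789062), (21.496047973632812, 10.040916442871094), 8.130102157592773) [[393.0, -93.0], [424.0, -98.0], [413.0, -165.0], [381.0, -160.0]]
((269.6153869628906, 260.423095703125), (46.317466735839844, 18.85980796813965), 56.3099365234375) [[391.0, 75.0], [422.0, 26.0], [303.0, -49.0], [273.0, -1.0]]
[{'point': [514.0, 79.8, 19.2], 'p': 0.86}] [{'point': [524.5, -115.7, 18.5], 'p': 0.64}]
```

View pics/t4c.png

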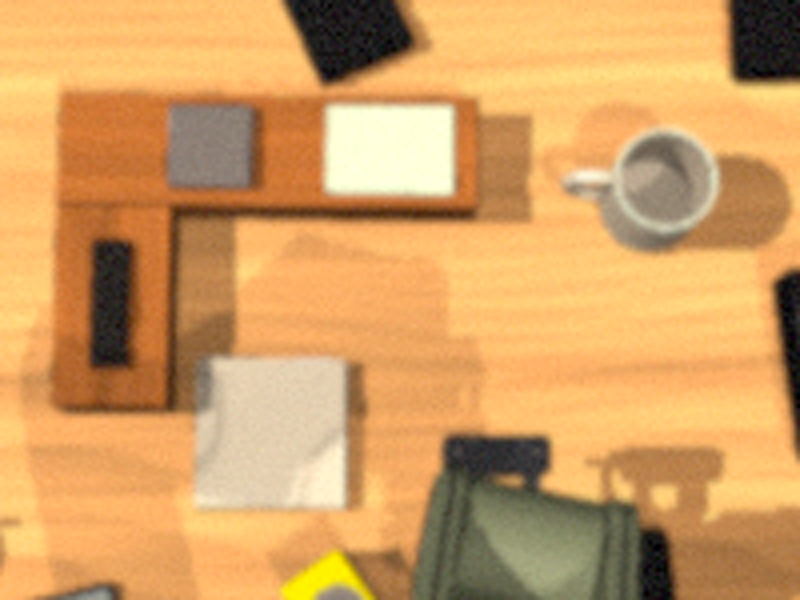

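The plinth is square, with crop corners (197,356), (347,357), (347,508) and (195,506). Its centre is about (513,80), the organiser clearance is good, and the yellow box is at crop (335,575). Next I'll go round to the −x face and push +x.

```bash
python3 -m crank '0.34 0 0 -32 0 0 0;0.34 57.3 5.6 0 0 0 0;0.34 57.3 5.6 0 0 0 0;0.34 57.3 5.6 0 0 0 0;0.34 0 0 0 0 0 10;0.34 0 0 0 0 0 10;0.34 0 0 0 0 0 10;0.34 0 0 0 0 0 10;0.34 0 0 0 0 0 10;0.34 0 0 0 0 0 10'
python3 -m crank '0.34 0 0 0 0 0 10;0.34 0 0 0 0 0 10;0.34 0 0 0 0 0 9.9;0.34 0 0 0 0 0 0'
```

```text
time_s: 11.12
ee_pos: [435.3, 89.4, 100.9]
ee_rot: [180.0, -0.0, 27.7]
force: [0.1, 0.7, -0.1]
gripper_width: 30.2
gripper_force: 0.0
time_s: 11.62
ee_pos: [435.1, 89.2, 100.9]
ee_rot: [-180.0, -0.0, -1.8]
force: [-1.0, 0.4, -0.1]
gripper_width: 30.1
gripper_force: 0.0
```

```bash
python3 -m crank '0.34 -7 0 0 0 0 0;0.34 0 0 41 0 0 0;0.34 0 0 41 0 0 0;0.34 0 0 0 0 0 0;0.34 5 0 0 0 0 0;0.34 8 0 0 0 0 0;0.34 8 0 0 0 0 0;0.34 8 0 0 0 0 0;0.34 8 0 0 0 0 0;0.34 8 0 0 0 0 0'
python3 -m crank '0.34 8 0 0 0 0 0;0.34 8 0 0 0 0 0;0.34 8 0 0 0 0 0;0.34 8 0 0 0 0 0;0.34 8 0 0 0 0 0;0.34 8 0 0 0 0 0;0.34 6 0 0 0 0 0;0.34 5 0 0 0 0 0;0.34 4 0 0 0 0 0;0.34 0 0 0 0 0 0'
python3 -m crank '0.34 3 0 0 0 0 0;0.34 3 0 0 0 0 0'
python3 -m crank '0.34 3 0 0 0 0 0;0.34 0 0 0 0 0 0'
```

```text
time_s: 12.88
ee_pos: [471.2, 86.9, 19.7]
ee_rot: [180.0, 0.1, -1.9]
force: [-5.2, -0.3, 3.5]
gripper_width: 30.4
gripper_force: 2.7
time_s: 14.12
ee_pos: [535.7, 84.9, 19.2]
ee_rot: [-180.0, -0.1, -1.9]
force: [-2.7, -0.5, 1.8]
gripper_width: 29.8
gripper_force: 1.4
time_s: 14.38
ee_pos: [540.4, 84.7, 19.0]
ee_rot: [180.0, 0.1, -1.9]
force: [-5.6, -0.5, 3.8]
gripper_width: 29.9
gripper_force: 2.6
time_s: 14.62
ee_pos: [544.2, 84.6, 19.0]
ee_rot: [180.0, -0.0, -1.9]
force: [-4.0, -0.2, 2.3]
gripper_width: 30.2
gripper_force: 1.8
```

```bash
for i in 1 2 3 ; do python3 -m crank '0.34 2 0 0 0 0 0;0.34 2 0 0 0 0 0;0.34 0 0 0 0 0 0' | grep -E 'pos|force: \['; done
```

```text
ee_pos: [548.0, 84.5, 18.9]
force: [-4.6, 0.5, 2.0]
ee_pos: [552.3, 84.4, 18.9]
force: [-4.3, 0.2, 2.4]
ee_pos: [552.9, 84.3, 18.7]
force: [-10.0, 0.9, 7.3]
```

```bash
python3 -m crank '0.34 2 0 0 0 0 0;0.34 0 0 0 0 0 0'; python3 -m crank '0.34 -15 0 0 0 0 0;0.34 -15 0 0 0 0 0;0.34 0 0 -45 0 0 0;0.34 0 0 -45 0 0 0;0.34 36.5 30.5 0 0 0 0;0.34 36.5 30.5 0 0 0 0;0.34 36.5 30.5 0 0 0 0;0.34 0 0 0 0 0 -10;0.34 0 0 0 0 0 -10;0.34 0 0 0 0 0 -10'
python3 -m crank '0.34 0 0 0 0 0 -10;0.34 0 0 0 0 0 -10;0.34 0 0 0 0 0 -10;0.34 0 0 0 0 0 -10;0.34 0 0 0 0 0 -10;0.34 0 0 0 0 0 -10;0.34 0 0 0 0 0 0'
```

```text
time_s: 16.0
ee_pos: [552.9, 84.2, 18.5]
ee_rot: [180.0, 0.6, -2.0]
force: [-14.3, 2.6, 10.4]
gripper_width: 30.1
gripper_force: 7.2
time_s: 17.25
ee_pos: [634.9, -10.2, 108.9]
ee_rot: [179.9, -0.1, 28.4]
force: [0.8, 0.1, 0.2]
gripper_width: 30.1
gripper_force: 0.0
time_s: 18.12
ee_pos: [634.7, -10.0, 109.0]
ee_rot: [179.9, 0.0, 87.9]
force: [-0.2, 0.3, 0.1]
gripper_width: 30.4
gripper_force: 0.0
```

```bash
python3 -m crank '0.34 0 -6 30 0 0 0;0.34 0 0 30 0 0 0;0.34 0 0 30 0 0 0;0.34 0 0 0 0 0 0;0.34 6 0 0 0 0 0;0.34 6 0 0 0 0 0;0.34 4 0 0 0 0 0;0.34 3 0 0 0 0 0;0.34 0 0 0 0 0 0'
for i in 1 2 3 ; do python3 -m crank '0.34 2 0 0 0 0 0;0.34 2 0 0 0 0 0;0.34 0 0 0 0 0 0' | grep -E 'pos|force: \['; done
```

```text
time_s: 19.25
ee_pos: [629.9, 9.1, 19.9]
ee_rot: [179.9, 0.0, 88.1]
force: [0.5, -3.5, 2.8]
gripper_width: 30.1
gripper_force: 1.8
ee_pos: [629.6, 13.0, 19.3]
force: [0.5, -5.2, 2.3]
ee_pos: [629.5, 17.0, 19.2]
force: [0.4, -5.4, 2.9]
ee_pos: [629.5, 18.5, 19.2]
force: [-1.2, -12.9, 4.2]
```

```bash
python3 -m crank '0.34 2 0 0 0 0 0;0.34 0 0 0 0 0 0'; python3 -m crank '0.34 -15 0 0 0 0 0;0.34 -15 0 0 0 0 0;0.34 0 0 -50 0 0 0;0 0 0 -50 0 0 0;-1 -58 -10.3 0 0 0 0;-1 -58 -10.3 0 0 0 0;-1 -58 -10.3 0 0 0 0;-1 -58 -10.3 0 0 0 0;-1 -58 -10.3 0 0 0 0;-1 -58 -10.3 0 0 0 0'
python3 - <<'E'
from h import *
f=grab_frame("top"); cv2.imwrite("pics/t5.png",f)
print([(np.round(d["point"]),d["p"]) for d in models.search_frame("plinth","top")[:2]])
hsv=cv2.cvtColor(f,cv2.COLOR_BGR2HSV)
m=((hsv[...,1]<70)&(hsv[...,2]>80)).astype(np.uint8); m[:155]=0;m[260:]=0;m[:,:215]=0;m[:,330:]=0
n,l,s,c=cv2.connectedComponentsWithStats(m)
for i in range(1,n):
    if s[i,4]>400:
        r=cv2.minAreaRect(np.argwhere(l==i)[:,::-1].astype(np.float32)); print(s[i],r, rows("top",cv2.boxPoints(r),18).round().tolist())
c=cv2.resize(f[100:250,180:380],None,fx=4,fy=4,interpolation=cv2.INTER_CUBIC)
cv2.imwrite("pics/t5c.png",cv2.convertScaleAbs(c,alpha=1.6))
E
```

```text
time_s: 20.62
ee_pos: [629.5, 18.7, 19.2]
ee_rot: [-180.0, 0.4, 88.2]
force: [-0.4, -18.6, 4.6]
gripper_width: 30.2
gripper_force: 9.2
time_s: 21.88
ee_pos: [554.3, -353.8, 118.5]
ee_rot: [180.0, -0.1, 88.0]
force: [0.9, 1.0, -0.3]
gripper_width: 91.1
gripper_force: 0.0
[(array([632.,  93.,  17.]), 0.65), (array([ 380., -199.,   31.]), 0.33)]
[ 224  155   38   36 1330] ((242.5, 172.5), (35.0, 37.0), 90.0) [[685.0, 152.0], [683.0, 33.0], [569.0, 36.0], [572.0, 153.0]]
```

View pics/t5c.png

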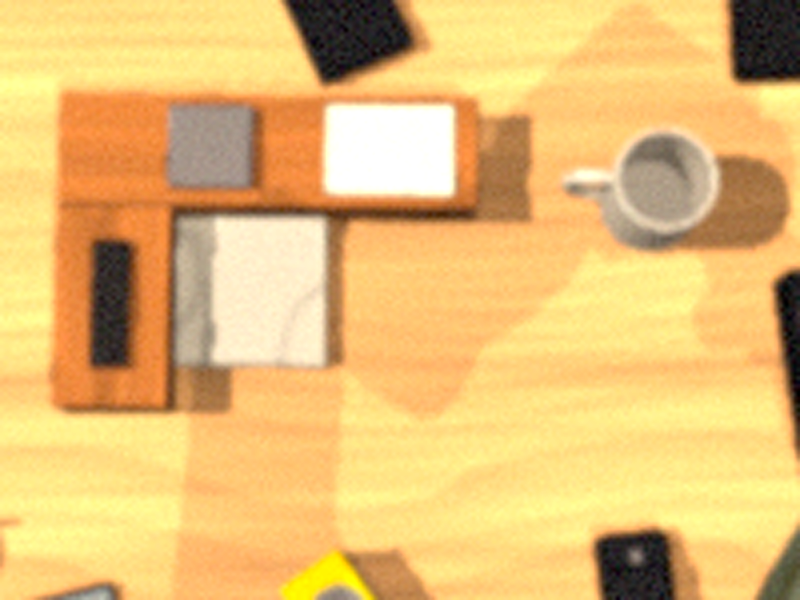

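The plinth is flush in the corner, with crop corners from (175,213) to (328,365), and its centre is about (628,94). Next is a test lift of the speaker near its middle.

```bash
python3 -m crank '-1 0 0 0 0 0 10.5;-1 0 0 0 0 0 10.5;-1 0 0 0 0 0 10.5;-1 0 0 0 0 0 10.5;-1 0 0 0 0 0 10.5;-1 0 0 0 0 0 10.5;-1 0 0 0 0 0 10.5;-1 0 0 0 0 0 10.5;-1 0 0 0 0 0 0'
python3 -m crank '-1 1 4 32 0 0 0;-1 0 0 32 0 0 0;-1 0 0 32 0 0 0;-1 0 0 0 0 0 0;1 0 0 0 0 0 0;1 0 0 0 0 0 0;1 0 0 0 0 0 0;1 0 0 0 0 0 0;1 0 0 0 0 0 0' 40
python3 -c "
from workcell import env
s=env.state();print(s['torque'],s['force'])"
```

```text
time_s: 23.1
ee_pos: [555.0, -351.3, 118.5]
ee_rot: [-179.9, 0.0, 4.2]
force: [-0.1, 0.3, 0.4]
gripper_width: 91.2
gripper_force: 0.0
time_s: 24.22
ee_pos: [557.1, -357.8, 24.3]
ee_rot: [179.8, -0.1, 4.1]
force: [-0.8, -4.2, 5.7]
gripper_width: 56.5
gripper_force: 39.5
[-0.72917174  0.06043774  0.07695314] [-0.77610499 -4.17333884  5.72917544]
```

```bash
python3 -m crank '1 0 0 -8 0 0 0;1 0 0 -8 0 0 0;1 0 0 -8 0 0 0;1 0 0 0 0 0 0;1 0 0 0 0 0 0'
python3 -c "
from workcell import env
s=env.state();print(s['torque'],s['force'])"
```

```text
time_s: 24.85
ee_pos: [556.0, -356.2, 46.7]
ee_rot: [-180.0, 0.0, 4.1]
force: [-0.4, 0.0, -5.9]
gripper_width: 56.4
gripper_force: 39.5
[ 0.04737709 -0.17209558  0.00944284] [-0.44087122  0.04751873 -5.92628934]
```

The moment My is −0.17 N·m with the 5.9 N load, so the heavy end is the −x end, on the tool −x side. That suits a tilt about +tool y. I'll set it down and regrasp 15 mm towards the light end for more body clearance.

```bash
python3 -m crank '1 0 0 8 0 0 0;1 0 0 8 0 0 0;1 0 0 6 0 0 0;1 0 0 0 0 0 0;-.7 0 0 0 0 0 0;-.7 0 0 0 0 0 0;-.7 15 0 0 0 0 0;-.7 0 0 0 0 0 0' 60
python3 -m crank '1 0 0 0 0 0 0;1 0 0 0 0 0 0;1 0 0 0 0 0 0;1 0 0 -10 0 0 0;1 0 0 -20 0 0 0;1 0 0 -40 0 0 0;1 0 0 -50 0 0 0;1 0 0 -50 0 0 0;1 0 0 -40 0 0 0;1 0 0 0 0 0 0'
python3 -c "
from workcell import env
s=env.state();print(s['torque'],s['force'])"
```

```text
time_s: 25.85
ee_pos: [573.1, -355.5, 25.5]
ee_rot: [179.9, -0.1, 4.1]
force: [-0.2, -0.7, -1.2]
gripper_width: 77.6
gripper_force: 0.0
time_s: 27.1
ee_pos: [572.4, -356.1, 238.4]
ee_rot: [179.8, -0.3, 4.1]
force: [0.6, -1.0, -6.9]
gripper_width: 56.1
gripper_force: 59.6
[ 0.02417202 -0.26884823  0.00964892] [ 0.61917255 -1.04540952 -6.87296232]
```

```bash
python3 -m crank '1 0 0 0 0 0 -9.2;1 0 0 0 0 0 -9.2;1 0 0 0 0 0 -9.2;1 0 0 0 0 0 -9.2;1 0 0 0 0 0 -9.2'
python3 -m crank '1 25 -16 0 0 0 0;1 40 -26 0 0 0 0;1 42 -27 0 0 0 0;1 42 -27 0 0 0 0;1 42 -27 0 0 0 0;1 42 -27 0 0 0 0;1 42 -27 0 0 0 0;1 40 -26 0 0 0 0;1 40 -25 0 0 0 0;1 25 -16 0 0 0 0'
python3 -m crank '1 0 0 0 0 9 0;1 0 0 0 0 9 0;1 0 0 0 0 9 0;1 0 0 0 0 9 0;1 0 0 0 0 9 0;1 0 0 0 0 0 0'
python3 -c "
from workcell import env
s=env.state();print(s['qpos'].round(),s['torque'])"
```

```text
time_s: 27.72
ee_pos: [569.8, -354.3, 230.8]
ee_rot: [-179.6, 0.0, 50.4]
force: [0.6, -1.0, -7.5]
gripper_width: 56.0
gripper_force: 59.6
time_s: 28.98
ee_pos: [626.6, 95.0, 231.2]
ee_rot: [-179.7, 0.2, 50.2]
force: [-0.2, 0.1, -6.4]
gripper_width: 55.8
gripper_force: 59.6
time_s: 29.72
ee_pos: [623.8, 91.5, 228.7]
ee_rot: [-179.2, -44.1, 49.4]
force: [-0.4, 0.4, -6.9]
gripper_width: 55.7
gripper_force: 59.9
[-11.  15. 108.  56.  48.  -7.] [-0.79496334  0.68134284  0.03669716]
```

```bash
python3 -m crank '1 0 0 0 0 9 0;1 0 0 0 0 9 0;1 0 0 0 0 9 0;1 0 0 0 0 9 0;1 0 0 0 0 9 0;1 0 0 0 0 0 0;1 0 0 0 0 0 0'
python3 - <<'E'
from h import *
from scipy.spatial.transform import Rotation as Ro
s=env.state(); print(s['qpos'].round(),s['torque'],s['force']); print(Ro.from_euler('xyz',s['ee_rot'],degrees=True).as_matrix().round(3))
f=grab_frame("side"); cv2.imwrite("pics/s6.png",f)
c=cv2.resize(f[60:280,150:400],None,fx=2.7,fy=2.7,interpolation=cv2.INTER_CUBIC)
cv2.imwrite("pics/s6c.png",cv2.convertScaleAbs(c,alpha=1.4))
E
```

```text
time_s: 30.6
ee_pos: [628.0, 94.3, 234.5]
ee_rot: [-173.9, -89.0, 44.3]
force: [0.4, 0.5, -6.5]
gripper_width: 55.9
gripper_force: 59.9
[-22.  33. 126. 106.  83. -69.] [-1.35016314  1.0200111  -0.05764223] [ 0.40493216  0.51216061 -6.53822389]
[[ 0.013  0.77   0.637]
 [ 0.013 -0.638  0.77 ]
 [ 1.    -0.002 -0.018]]
```

View pics/s6c.png

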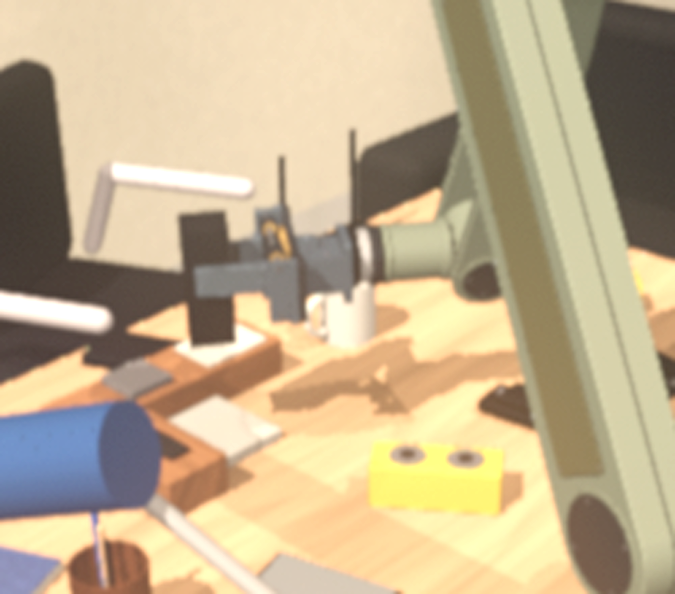

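The speaker is held near vertical over the corner, with crop left edge (181,215)→(192,345) and right edge (224,212)→(235,342). I'll compare that with a projected true vertical.

```bash
python3 - <<'E'
from h import *
m=camera_model("side")
def pr(X):
    p=m["K"]@(np.array(m["R"])@X+np.array(m["t"]).ravel()); return p[:2]/p[2]
f=cv2.imread("pics/s6.png")
g=cv2.cvtColor(f,cv2.COLOR_BGR2GRAY)
c=lambda p:((np.array(p)+.5)*2.7-.5-np.array([150*2.7,60*2.7])).round(1)
# tool rotation: speaker frame axes
from scipy.spatial.transform import Rotation as Ro
s=env.state(); Rm=Ro.from_euler('xyz',s['ee_rot'],degrees=True).as_matrix(); t=s['ee_pos']-3.7*Rm[:,2]
for name,A in (("vertical",np.array([0,0,1.])),("tool x",Rm[:,0])):
    for dy,dz in ((28,28),(28,-28),(-28,28),(-28,-28)):
        b=t+Rm[:,1]*dy+Rm[:,2]*dz
        print(name,dy,dz,c(pr(b-90*A)),c(pr(b+60*A)))
E
```

```text
vertical 28 28 [187.2 328.7] [178.5 212.8]
vertical 28 -28 [233.5 324.5] [227.  208.9]
vertical -28 28 [189.3 350.2] [180.5 231.7]
vertical -28 -28 [237.  345.9] [230.5 227.6]
tool x 28 28 [188.5 328.6] [177.7 212.8]
tool x 28 -28 [234.7 324.4] [226.2 208.9]
tool x -28 28 [190.6 350.1] [179.6 231.8]
tool x -28 -28 [238.3 345.8] [229.6 227.7]
```

```bash
python3 -m crank '1 0 0 2 0 1.0 0;1 -20 0 0 0 0 0;1 -25 0 0 0 0 0;1 -25 0 0 0 0 0;1 -20 0 0 0 0 0;1 -12 0 0 0 0 0;1 -8 0 0 0 0 0;1 0 0 0 0 0 0;1 0 0 0 0 0 0'
python3 -c "
from workcell import env
s=env.state();print(s['qpos'].round(),s['torque'])"
```

```text
time_s: 31.78
ee_pos: [629.1, 95.3, 125.4]
ee_rot: [-16.3, -89.8, -113.5]
force: [0.8, -0.7, -6.1]
gripper_width: 56.0
gripper_force: 59.9
[-22.  47. 127. 108.  89. -85.] [-1.34450096  1.07432226 -0.04112159]
```

```bash
python3 -m crank '1 -4 0 0 0 0 0;1 -4 0 0 0 0 0;1 -3 0 0 0 0 0;1 -1 0 0 0 0 0;1 0 0 0 0 0 0' | grep -E 'pos|force: \['
for i in 1 2 3; do python3 -m crank '1 -1 0 0 0 0 0;1 -1 0 0 0 0 0;1 0 0 0 0 0 0' | grep -E 'pos|force: \['; done
```

```text
ee_pos: [629.0, 95.4, 112.4]
force: [0.3, 0.3, -6.7]
ee_pos: [629.0, 95.4, 110.5]
force: [0.3, 0.3, -6.3]
ee_pos: [629.0, 95.4, 108.4]
force: [-0.3, 0.1, -6.2]
ee_pos: [629.0, 95.4, 106.4]
force: [0.3, -0.6, -5.8]
```

```bash
for i in 1 2 3; do python3 -m crank '1 -1 0 0 0 0 0;1 0 0 0 0 0 0' | grep -E 'pos|force: \['; done
```

```text
ee_pos: [629.0, 95.4, 106.1]
force: [-0.5, -0.3, -4.7]
ee_pos: [628.9, 95.3, 106.1]
force: [-1.9, -0.8, 2.9]
ee_pos: [628.8, 95.3, 106.1]
force: [-3.6, -3.6, 7.2]
```

```bash
python3 -m crank '1 1.5 0 0 0 0 0;1 0 0 0 0 0 0' 20;  python3 -m crank '1 0 0 0 0 0 0;1 0 0 0 0 0 0' 4; python3 -m crank '-.5 0 0 0 0 0 0;-.8 0 0 0 0 0 0;-.8 0 0 0 0 0 0;-.8 0 0 0 0 0 0'
python3 - <<'E'
from h import *
f=grab_frame("side"); cv2.imwrite("pics/s7.png",f)
c=cv2.resize(f[100:280,150:400],None,fx=3.2,fy=3.2,interpolation=cv2.INTER_CUBIC)
cv2.imwrite("pics/s7c.png",cv2.convertScaleAbs(c,alpha=1.4))
E
```

```text
time_s: 34.52
ee_pos: [629.1, 95.5, 106.0]
ee_rot: [-12.3, -89.7, -117.5]
force: [-0.4, 0.8, 2.6]
gripper_width: 56.1
gripper_force: 20.0
time_s: 34.78
ee_pos: [629.2, 95.5, 105.9]
ee_rot: [-10.6, -89.7, -119.2]
force: [1.6, 1.6, 4.0]
gripper_width: 56.2
gripper_force: 4.0
time_s: 35.28
ee_pos: [628.9, 95.4, 104.8]
ee_rot: [-46.9, -89.8, -82.9]
force: [0.1, -0.4, 0.2]
gripper_width: 82.4
gripper_force: 0.0
```

View pics/s7c.png

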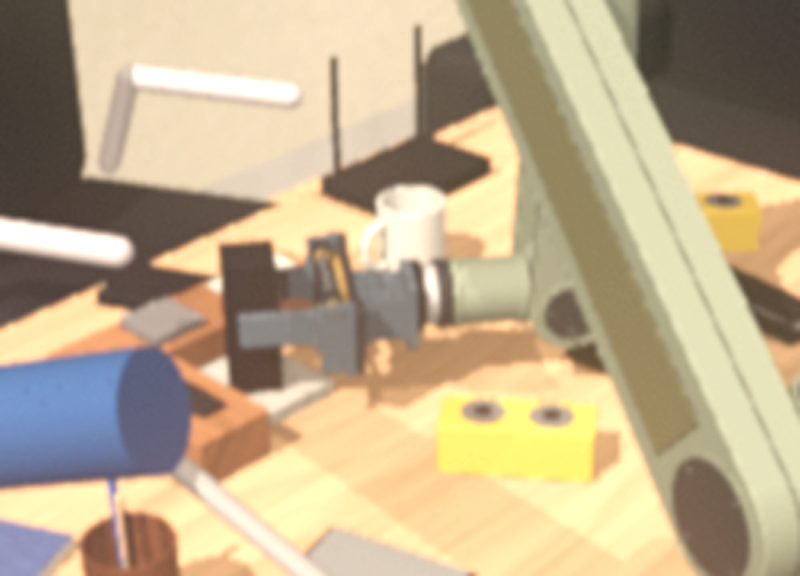

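The speaker stands upright on the plinth at crop (250,315) and the fingers are open around it. I'll retreat straight back along the tool axis.

```bash
python3 -m crank '-1 0 0 -10 0 0 0;-1 0 0 -15 0 0 0;-1 0 0 -20 0 0 0;-1 0 0 -25 0 0 0;-1 20 0 -25 0 0 0;-1 30 0 -15 0 0 0;-1 0 0 0 0 0 0;-1 0 0 0 0 0 0'
python3 - <<'E'
from h import *
f=np.hstack([cv2.resize(grab_frame("side")[100:280,180:330],None,fx=2.6,fy=2.6),cv2.resize(grab_frame("top")[100:280,200:350],None,fx=2.6,fy=2.6)])
cv2.imwrite("pics/f8.png",cv2.convertScaleAbs(f,alpha=1.4))
for c in("top","side"):
  for n in("speaker","plinth","mug","mouse"): print(c,n,[(np.round(d["point"]).tolist(),round(d["p"],2)) for d in models.search_frame(n,c)][:3])
E
```

```text
time_s: 36.33
ee_pos: [558.4, 10.4, 154.3]
ee_rot: [-46.4, -89.8, -83.5]
force: [0.7, 1.1, -0.1]
gripper_width: 91.4
gripper_force: 0.0
top speaker [([476.0, -499.0, 54.0], 0.88), ([619.0, 91.0, 168.0], 0.85), ([342.0, 15.0, 58.0], 0.63)]
top plinth [([609.0, 80.0, 18.0], 0.7)]
top mug [([703.0, -231.0, 32.0], 0.85)]
top mouse []
side speaker [([336.0, 28.0, 47.0], 0.66), ([610.0, 108.0, 108.0], 0.56), ([377.0, -186.0, 22.0], 0.46)]
side plinth [([582.0, 83.0, 13.0], 0.57)]
side mug [([725.0, -198.0, 68.0], 0.67)]
side mouse [([380.0, -186.0, 17.0], 0.53)]
```

View pics/f8.png

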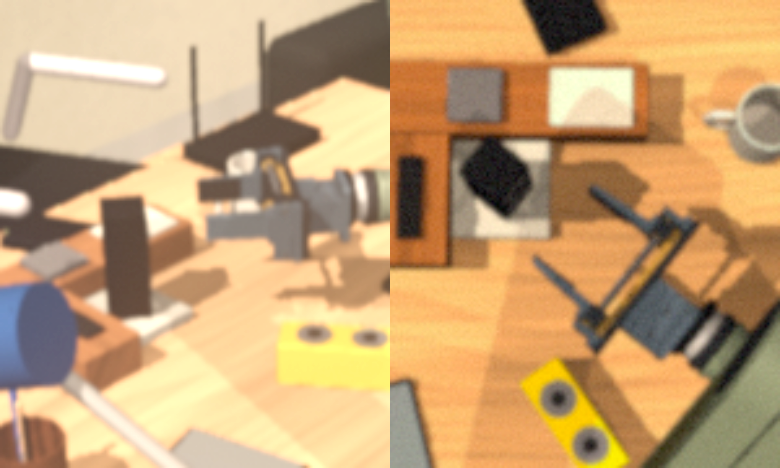

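The speaker stands upright at left (127,255) and right (495,177), about 9 mm from the plinth's centre. The plinth is still flush and the gripper is clear, so I'm handing in.

```bash
python3 -c "
from workcell import env
print(env.job_done())"
```

```text
the job is handed in; nothing more can be done
None
```

I handed the job in at about 37 s: the plinth is flush in the corner and the speaker stands upright on it, heavy end down, about 9 mm from its centre and released; the hand-in returned no verdict.

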